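# Prop the cover, clamp the blank

## Robot

A 6-joint arm with a two-finger parallel gripper is mounted at the origin on the work surface. World frame = base frame: x ahead of the robot, y to its left, z up, the work surface at z = 0. Lengths are in m, angles in rad, forces in N, time in s.
With the tool pointing down it reaches from about 0.25 to 0.775 m from the base axis. Payload 4 kg.
Tool frame: the origin (TCP) lies at the very end of the fingers, on their centre line; the grasp point (between the pads) lies hold_point_z behind it (hold_point_z is the distance from the TCP to the grasp point, in m); z points along the fingers, y is the direction in which the jaws open and shut (so a half turn about z gives the same grasp; the last joint's range is limited). The gripper opens to 94 mm and grips with 3 to 60 N. Pads are 16 mm wide; open, the fingers measure 119 mm over their backs; the gripper's body (75 mm by 177 mm) begins 78 mm behind the grasp point.
Start: joints at [1.178, 0.087, 1.371, -0, 1.684, -0.103], TCP at [0.157, 0.527, 0.167] pointing down, gripper open.
Joint ranges: [-3.1, 3.1], [-0.76, 2.03], [0.27, 2.55], [-1.08, 4.22], [0.17, 2.65], [-2.57, 2.57]. Speed limits (rad/s): [2.79, 2.79, 3.14, 3.14, 3.14, 3.14].

## Interface

Orientations are given as [roll, pitch, yaw] about the fixed x, y, z axes, in that order (R = Rz(yaw) Ry(pitch) Rx(roll)).
In Python, from bench import * gives the robot as it stands.
- The arm moves only by the tool step_arm, never from a script. Its argument "increments" is text: rows parted by semicolons, each of 6 numbers parted by spaces: the shift along the tool's x, y, z in cm, then the turn, a rotation vector about the tool's x, y, z in rad. A call has 1 to 5 rows; each row shifts and turns the commanded pose from where the row before left it, along the tool's axes as they then stand; what a row does not reach is not made up. A row lasts 1/10 s, in which the tool goes at most 50 mm and 8.59 degrees, less where a joint would pass 70% of its speed; a pose out of reach is approached as far as the arm can. A call is refused whole if a number of a shift passes 5 or a number of a turn 0.15, either way. A call with a gripper value outside its range is refused whole. "claw" is the gripper's target within -1 to 1 (shut at 1, half-way at 0, fully open at -1), set as the call begins (left out, the last holds). The fingers move at their own pace and stop on an object; the grip force is fixed at half the most. Time passes only in rows, so rows that do not move let the fingers close. It gives the time, the measured TCP pose, the force and the opening at its end, in the units of the state.
- get_obs(): the state, without advancing time (a new reading comes with each control period).
- snapshot(name): name is "side" or "top" or "wrist"; returns the picture (480x640x3 uint8, red, green, blue); there is no depth.
- calibration(name): a dict with "camera_matrix" (3x3 intrinsics, pixels), "eye" and "orientation" of the camera in the world; the wrist camera has in their place "tool_from_camera" (4x4, takes a point from camera to tool coordinates, whose origin is the TCP and whose axes are the flange's). Camera axes: x right, y up, looking along -z (the intrinsics and any distortion apply to the point x, -y, -z); pixel columns grow to the right and rows downward; lengths in m; the calibration is good to about 2 mm. A picture is of the moment at which its call begins: read the wrist's pose just before it. calibration takes no time and is no camera call.
- close_job(): hands the job in, once; it reports no verdict.
The state is a dict: "time": time; "joint_positions": joint angles; "qvel": joint speeds; "joint_torque": joint torques, N m; "tool_pos": TCP position; "ee_rot": TCP orientation; "wrist_force": force on the tool from outside, world axes, zero at the start; "wrist_torque": the same for the moment, N m; "width": finger opening in m.
Only numpy, scipy, OpenCV 4.12 (cv2) and the standard library are available. Lean on these libraries where they do the work, as an engineer would, in place of code of your own. Each camera call takes 0.05 s, during which the arm holds its last target. There are 200 camera calls.

## Task

Push the beech wedge under the roller of the spring-shut clear cover so that the cover is propped fully open, with the roller resting in the wedge's notch; then turn the black knob beneath it clockwise, by feel, until the copper blank is clamped firmly (about 12 N) but not marked. Do not force the wedge or the clamp (nothing over 25 N), let go with the cover still propped and the blank still clamped, and leave the other things on the bench where they are.

Things in the scene. Friction and masses are not known exactly. Their poses are not given: they have to be found in the camera images.
- clamp: Blue clamp unit, fixed. Housing 190 (x) x 100 (y) x 45 mm high; origin at the centre of its underside, on the bench; x points from the cover's free edge to its hinge, y to the clamping jaws, z up. A steel bed 10 mm high with copper blank, jaw and anvil (up to 45 mm high) sticks out on the +y side to y = 135 mm.
- cover (a joint): Clear flip cover with orange rim over the housing, hollow shell 165 x 100 x 52 mm. 0 = shut, grows (rad) as the free edge rises; stop at 1.8. A spring drives it shut (0.07 to 0.09 N m), so it stays open only when propped; propped by the wedge's notch it reads about 1.49; full travel over the crest needs 1.66.
- cover_hinge (a point): Middle of the cover's hinge axis, which runs along the clamp's y: 85 mm on the +x side of the clamp's origin, 45 mm above the bench.
- roller_mid (a point): Centre of the free yellow roller (18 mm diameter, 24 mm wide) on an arm at the cover's -y side, 130 mm from the clamp's middle plane. Moves with the cover, 40 mm from the hinge axis: shut, 37 mm on its -x side and 15 mm below; propped, 18 mm on its -x side and 36 mm above. Lifting it opens the cover; pushing the wedge under it towards +x takes 3 to 10 N.
- wedge_grip (a point): Grip point of the loose beech wedge (0.13 to 0.27 kg, 158 x 28 mm), 65 mm above its underside in the upright post with red band: post 24 (x) x 28 (y) mm, 88 mm high. x points to the low nose, z up. Starts upright on the bench. Nose end 146 mm ahead, 16 mm high; from it the ramp climbs 37 degrees to a crest 74 mm high, 69 mm ahead of this point.
- wedge_notch (a point): Mouth of the wedge's notch, just behind the crest: 12 mm long slot across the wedge, 74 mm above the underside, 58 mm ahead of wedge_grip, same axes. The seated roller's centre stands about 7 mm above this point. Behind it a rear lip, 74 mm high and 8 mm long, then only 16 mm high up to the post: pushed past the lip, the roller falls off.
- wedge: The same wedge; origin on its underside, directly below the notch.
- knob_grip (a point): Middle of the black knob's grip bar, under the cover, on the knob's upright axis: 15 mm on the -x side of the clamp's origin, 76 mm above the bench. Bar 42 mm long along this point's x, 16 mm thick, from 55 to 89 mm above the bench.
- knob (a joint): Knob angle, rad, 0 to 2.2, grows clockwise from above; at 0 the bar lies along the clamp's x. Drives the jaw to +y, 8 mm per rad, against a steady drag of 0.17 N m, and stays where it is left. Once the blank is gripped each newton of clamping adds 0.008 N m of torque (12 N adds 0.10) and each 0.1 rad adds about 9 N.
- jaw: Moving steel jaw with a sprung brass pad (12 N/mm) that the knob drives towards +y; origin at its front end, 14 mm behind the pad's face, 23 mm above the bench.
- blank: Loose copper blank, 60 x 7 x 26 mm, standing on the bed between the pad and the dark steel anvil; origin at the centre of its underside. The anvil was left at an unknown place, so the blank slides 1 to 7 mm before it meets the anvil and clamping starts: the knob angle for that (0.6 to 1.2 rad) is not known and must be felt.
- mandrel: Bystander: steel ring mandrel, upright taper 160 mm high, 32 mm foot
- jar: Bystander: amber jar with red lid, 56 mm wide, 75 mm high
- hammer: Bystander: hammer lying down
- driver: Bystander: screwdriver lying down
- pliers: Bystander: pliers with red handles, lying down
- cup: Bystander: blue ceramic cup, 70 mm high
- rule: Bystander: aluminium rule 200 x 25 x 4 mm, lying flat
Mind the look-alikes: they are no part of the job. What is shaped like the wedge but pink is not meant.

How it is judged:
By the outcome, as a careful person would: the job done as asked, in the order asked, and still so for the second after the job is handed in, with the robot touching nothing.
It also fails if it takes over 72 s, if anything falls off the work surface, if the arm or the gripper's body presses on something with over 40 N, if the wrist force passes 120 N, or if a joint passes its speed limit or range.

## Working session

There is one attempt and no reset: what is moved stays moved. The work goes in short steps, Python scripts to look and compute and a tool call to move; the robot and the scene stay as the last step left them, time stands still between calls to the robot, and variables do not carry over. Pictures are saved under pics/ and viewed, about 8 in all and at most 12, crops included, and the job is handed in when it is done.

Besides the shell and the picture viewer there is one more tool, called after ">>>" as name(argument=value, ...) on one line, values as JSON. step_arm: Moves the arm, as the interface text tells. Its arguments: {"type":"object","properties":{"increments":{"type":"string"},"claw":{"type":"number"}},"required":["increments"]}

```bash
ls; mkdir -p pics; python3 - <<'E'
from bench import *
import cv2
for n in ("side","top"):
    im=snapshot(n); cv2.imwrite(f"pics/{n}0.png",im[:,:,::-1]); c=calibration(n); print(n,c)
o=get_obs(); print(o)
print(calibration("wrist"))
E
```

```text
pics
side {'camera_matrix': array([[584.94356514,   0.        , 309.58492253],
       [  0.        , 584.94356514, 240.82384731],
       [  0.        ,   0.        ,   1.        ]]), 'eye': array([-0.26418793, -0.75696273,  0.96667455]), 'orientation': array([ 0.86997665,  0.01751484, -0.81764381])}
top {'camera_matrix': array([[508.25407585,   0.        , 320.93768594],
       [  0.        , 508.25407585, 237.84440898],
       [  0.        ,   0.        ,   1.        ]]), 'eye': array([ 0.29717239, -0.00431901,  1.23731975]), 'orientation': array([ 0.18175439,  0.00345635, -1.56128115])}
{'time': 0.1, 'joint_positions': array([ 1.17791769e+00,  8.79163992e-02,  1.37205722e+00,  1.00386048e-05,
        1.68361005e+00, -1.03112461e-01]), 'qvel': array([ 6.05692190e-05, -2.17289329e-03, -4.07498643e-03, -1.71269867e-03,
       -4.52958261e-04,  6.46383075e-04]), 'joint_torque': array([ 1.41681263e-03, -3.41253483e+01, -3.03300440e+01,  7.19079422e-02,
        3.04622948e-02, -1.17747486e-04]), 'tool_pos': array([0.15694354, 0.52655186, 0.16602529]), 'ee_rot': array([-3.13961324e+00, -2.14858862e-04,  2.85182738e+00]), 'wrist_force': array([-0.06946355, -0.40541053, -0.43103674]), 'wrist_torque': array([-0.00091709, -0.01990025, -0.00818623]), 'width': 0.09393494345819714}
{'camera_matrix': array([[395.80475905,   0.        , 320.54286904],
       [  0.        , 395.80475905, 238.19720942],
       [  0.        ,   0.        ,   1.        ]]), 'tool_from_camera': array([[ 8.50081119e-05,  9.62135797e-01,  2.72570543e-01,
         7.83330891e-02],
       [ 9.99999141e-01,  2.74761866e-04, -1.28174623e-03,
        -3.44652881e-05],
       [-1.30810592e-03,  2.72570418e-01, -9.62134947e-01,
        -2.18072480e-01],
       [ 0.00000000e+00,  0.00000000e+00,  0.00000000e+00,
         1.00000000e+00]])}
```

View pics/top0.png

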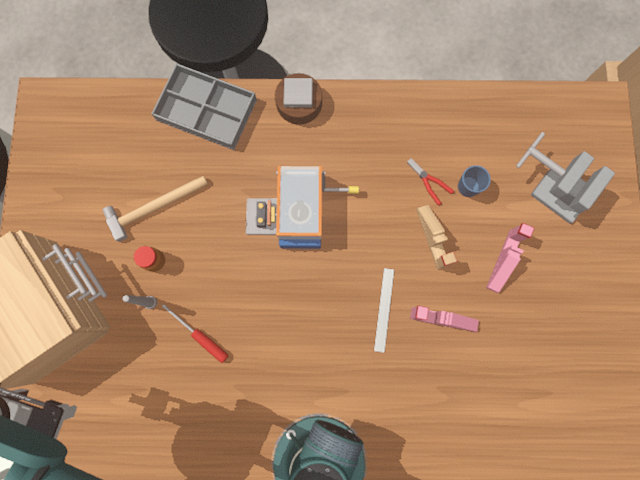

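View pics/side0.png

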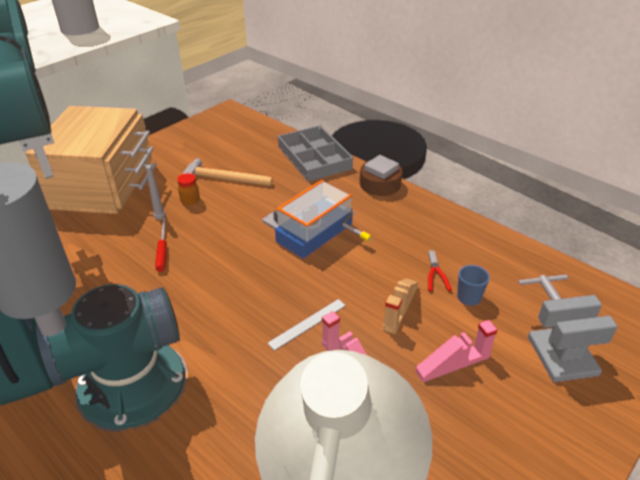

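```bash
cat > h.py <<'E'
from bench import *
import cv2, numpy as np
from scipy.spatial.transform import Rotation as Ro
def cam(n,o=None):
    c=calibration(n)
    if n=="wrist":
        o=o or get_obs(); T=np.array(c["tool_from_camera"]); R=Ro.from_euler("xyz",o["ee_rot"]).as_matrix()
        return c["camera_matrix"],o["tool_pos"]+R@T[:3,3],R@T[:3,:3]
    return c["camera_matrix"],np.array(c["eye"]),Ro.from_euler("xyz",c["orientation"]).as_matrix()
def ray(C,p):
    K,e,R=C; d=np.linalg.inv(K)@[p[0],p[1],1]; return e,R@(d*[1,-1,-1])
def onz(C,p,z):
    e,d=ray(C,p); return e+d*(z-e[2])/d[2]
def proj(C,X):
    K,e,R=C; q=R.T@(np.asarray(X)-e); q=q*[1,-1,-1]; q=K@q; return q[:2]/q[2]
def tri(Ca,a,Cb,b):
    A=[];y=[]
    for C,p in((Ca,a),(Cb,b)):
        e,d=ray(C,p); d/=np.linalg.norm(d); P=np.eye(3)-np.outer(d,d); A.append(P); y.append(P@e)
    return np.linalg.lstsq(np.vstack(A),np.hstack(y),rcond=None)[0]
def mask(im,lo,hi,box=None):
    m=cv2.inRange(cv2.cvtColor(im,cv2.COLOR_RGB2HSV),np.array(lo),np.array(hi))
    if box:
        k=np.zeros_like(m); x0,y0,x1,y1=box; k[y0:y1,x0:x1]=1; m*=k
    return m
def cen(m):
    M=cv2.moments(m,True); return np.array([M["m10"],M["m01"]])/max(M["m00"],1),int(M["m00"])
E
python3 - <<'E'
from h import *
np.set_printoptions(precision=4,suppress=True)
t=cv2.imread("pics/top0.png")[:,:,::-1].copy(); s=cv2.imread("pics/side0.png")[:,:,::-1].copy()
T=cam("top");S=cam("side")
a,n=cen(mask(t,(22,150,120),(32,255,255),(340,175,370,205))); b,m=cen(mask(s,(22,150,120),(32,255,255),(350,220,380,250)))
print("roller",a,n,b,m,onz(T,a,.03),tri(T,a,S,b))
om=mask(t,(3,150,120),(14,255,255),(265,155,335,250)); print("orange",cen(om))
r=cv2.minAreaRect(cv2.findNonZero(om)); q=cv2.boxPoints(r); print(q)
for z in(.097,): print([onz(T,p,z) for p in q])
a,n=cen(mask(t,(0,150,100),(6,255,255),(430,235,470,275))); b,m=cen(mask(s,(0,150,100),(6,255,255),(380,280,410,325)))
print("band",a,n,b,m,onz(T,a,.088),tri(T,a,S,b))
c1=cv2.resize(t[155:280,240:370],None,fx=4,fy=4,interpolation=cv2.INTER_CUBIC)[:500]
c2=cv2.resize(t[195:275,405:465],None,fx=6,fy=6,interpolation=cv2.INTER_CUBIC)
c=np.zeros((500,c1.shape[1]+c2.shape[1],3),np.uint8)
print(c1.shape,c2.shape); c[:,:c1.shape[1]]=c1; h=min(500,c2.shape[0]); c[:h,c1.shape[1]:]=c2[:h]
cv2.imwrite("pics/crop.png",cv2.resize(c,None,fx=.9,fy=.9)[:,:,::-1])
E
```

```text
roller [0. 0.] 0 [364.8167 235.5667] 60 [1.152  0.8582 0.03  ] [ 1.5481  0.9307 -0.7147]
orange (array([300.5875, 209.3187]), 320)
[[277. 235.]
 [277. 166.]
 [321. 166.]
 [321. 235.]]
[array([0.5124, 0.102 , 0.097 ]), array([0.6769, 0.1062, 0.097 ]), array([0.6778, 0.0031, 0.097 ]), array([0.5133, 0.0015, 0.097 ])]
band [443.     260.9091] 11 [392.1667 305.9762] 42 [ 0.4574 -0.2769  0.088 ] [ 0.464  -0.2858  0.0626]
(500, 520, 3) (480, 360, 3)
```

View pics/crop.png

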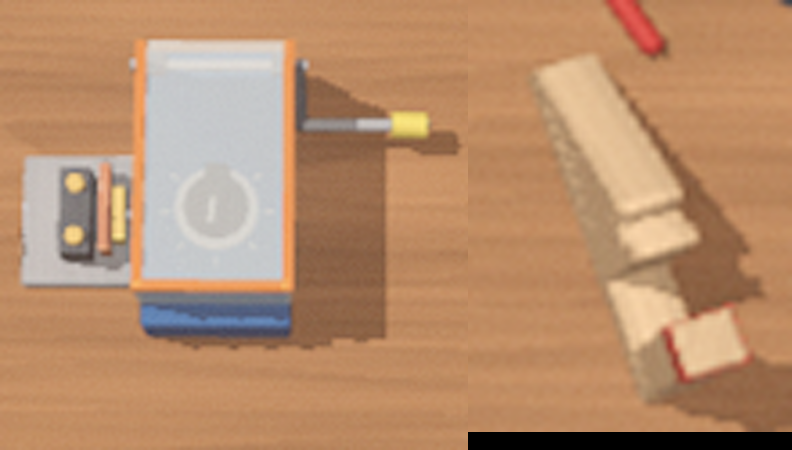

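```bash
python3 - <<'E'
from h import *
np.set_printoptions(precision=4,suppress=True)
T=cam("top");S=cam("side")
L=lambda u,v:(240+u/3.6,155+v/3.6); Rr=lambda u,v:(405+(u-468)/5.4,195+v/5.4)
r=onz(T,L(410,124),.03); print("roller",r, tri(T,L(410,124),S,(364.8,235.6)))
for u,v,z in((134,40,.097),(295,40,.097),(133,290,.097),(293,290,.097),(142,333,.0),(291,333,0),(142,305,.045),(291,305,.045),(215,205,.089)): print(u,v,onz(T,L(u,v),z))
p=onz(T,Rr(707,343),.088);n=onz(T,Rr(567,66),.016);c=onz(T,Rr(650,202),.074)
print("post",p,"nose",n,"crest",c)
for a in(n,c):
    d=(a-p)[:2]; print(np.linalg.norm(d),np.degrees(np.arctan2(d[1],d[0])))
print("post tri via side pred", proj(S,p), proj(S,n), proj(S,[*p[:2],0]))
E
```

```text
roller [ 0.6407 -0.0779  0.03  ] [ 0.6392 -0.0773  0.0334]
134 40 [0.6766 0.1056 0.097 ]
295 40 [0.6775 0.0009 0.097 ]
133 290 [0.5111 0.1021 0.097 ]
293 290 [0.512  0.0006 0.097 ]
142 333 [0.4994 0.1043 0.    ]
291 333 [0.5003 0.0021 0.    ]
142 305 [0.5108 0.1008 0.045 ]
291 305 [0.5117 0.0021 0.045 ]
215 205 [0.5688 0.0514 0.089 ]
post [ 0.463  -0.2914  0.088 ] nose [ 0.6007 -0.25    0.016 ] crest [ 0.5262 -0.2725  0.074 ]
0.1437433860445698 16.71989893929002
0.06596984918667005 16.611022501142255
post tri via side pred [393.0019 299.5874] [412.2564 280.9277] [389.9859 327.9283]
```

```bash
cat >> h.py <<'E'
def delta(pos,yaw,pitch=0.):
    "shift (cm) and rotvec in tool axes from measured pose to target (tool down, world yaw in deg; lean rad about closing axis)"
    o=get_obs(); R=Ro.from_euler("xyz",o["ee_rot"])
    Rt=Ro.from_euler("xyz",[np.pi,0,np.radians(yaw)])*Ro.from_euler("y",pitch)
    print("t",o["time"],"pos",o["tool_pos"].round(4),"rot",o["ee_rot"].round(3),"F",o["wrist_force"].round(2),"M",o["wrist_torque"].round(3),"w",round(o["width"],4))
    print("shift cm",(R.inv().apply(np.array(pos)-o["tool_pos"])*100).round(2),"rot",(R.inv()*Rt).as_rotvec().round(3))
E
python3 -c "
import bench
print([n for n in dir(bench) if not n.startswith('_')]); print(getattr(bench,'hold_point_z',None))
from h import *
delta([.463,-.291,.266],106.7)"
```

```text
['IKError', 'calibration', 'close_job', 'get_obs', 'hold_point_z', 'snapshot']
0.0188
t 0.1 pos [0.1569 0.5266 0.166 ] rot [-3.14  -0.     2.852] F [-0.07 -0.41 -0.43] M [-0.001 -0.02  -0.008] w 0.0939
shift cm [-52.69 -69.62  -9.87] rot [-0.002  0.001  0.99 ]
```

>>> step_arm(increments="0 0 -3.5 0 0 0;0 0 -3.5 0 0 0;0 0 -3.5 0 0 0;-2.9 -3.9 0 0 0 0;-2.9 -3.9 0 0 0 0", claw=-1)

```text
time: 0.6
tool_pos: [0.1909, 0.4358, 0.2724]
ee_rot: [3.141, 0.001, 2.854]
wrist_force: [1.5, -0.8, 0.3]
width: 0.094
```

>>> step_arm(increments="-2.9 -3.9 0 0 0 0;-2.9 -3.9 0 0 0 0;-2.9 -3.9 0 0 0 0;-2.9 -3.9 0 0 0 0;-2.9 -3.9 0 0 0 0")

```text
time: 1.1
tool_pos: [0.2736, 0.2056, 0.2717]
ee_rot: [-3.142, 0.0, 2.853]
wrist_force: [0.7, -0.9, 0.1]
width: 0.0938
```

>>> step_arm(increments="-2.9 -3.9 0 0 0 0;-2.9 -3.9 0 0 0 0;-2.9 -3.9 0 0 0 0;-2.9 -3.9 0 0 0 0;-2.9 -3.9 0 0 0 0")

```text
time: 1.6
tool_pos: [0.3569, -0.0228, 0.2719]
ee_rot: [3.141, 0.0, 2.851]
wrist_force: [1.0, 0.3, 0.8]
width: 0.0937
```

>>> step_arm(increments="-2.9 -3.9 0 0 0 0;-2.9 -3.9 0 0 0 0;-2.9 -3.9 0 0 0 0;-2.9 -3.9 0 0 0 0;-2.9 -3.9 0 0 0 0")

```text
time: 2.1
tool_pos: [0.4402, -0.2512, 0.2715]
ee_rot: [3.141, -0.001, 2.851]
wrist_force: [1.3, -0.5, 0.7]
width: 0.094
```

>>> step_arm(increments="0 0 0 0 0 0.14;0 0 0 0 0 0.14;0 0 0 0 0 0.14;0 0 0 0 0 0.14;0 0 0 0 0 0.14")

```text
time: 2.6
tool_pos: [0.44, -0.2491, 0.2713]
ee_rot: [-3.141, -0.001, 2.146]
wrist_force: [-0.1, -0.8, 1.1]
width: 0.0944
```

>>> step_arm(increments="0 0 0 0 0 0.14;0 0 0 0 0 0.14;0 0 0 0 0 0")

```text
time: 2.9
tool_pos: [0.44, -0.249, 0.2715]
ee_rot: [-3.141, -0.001, 1.872]
wrist_force: [0.0, 0.2, -0.1]
width: 0.094
```

```bash
python3 - <<'E'
from h import *
delta([.463,-.291,.266],106.7)
cv2.imwrite("pics/w1.png",snapshot("wrist")[:,:,::-1])
E
```

```text
t 2.9 pos [ 0.44   -0.249   0.2715] rot [-3.141e+00 -1.000e-03  1.872e+00] F [ 0.04  0.24 -0.08] M [-0.074 -0.01  -0.026] w 0.094
shift cm [-4.69  0.95  0.54] rot [-0.001 -0.001  0.01 ]
```

View pics/w1.png

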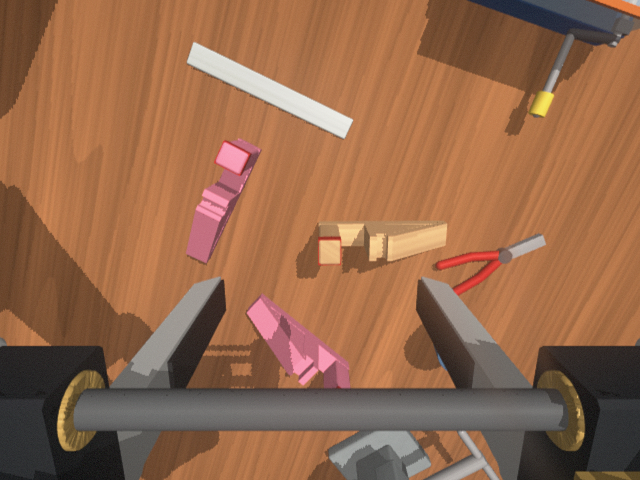

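```bash
python3 - <<'E'
from h import *
W=cam("wrist")
p=onz(W,(330,251),.088);print(p,onz(W,(446,236),.016),onz(W,(387,248),.074),"roller",onz(W,(542,104),.035))
for a in(onz(W,(446,236),.016),onz(W,(387,248),.074)):
    d=(a-p)[:2];print(np.linalg.norm(d),np.degrees(np.arctan2(d[1],d[0])))
delta([*p[:2],.266],106.7)
E
```

```text
[ 0.46509641 -0.29198015  0.088     ] [ 0.60502225 -0.25151767  0.016     ] [ 0.52544149 -0.27407375  0.074     ] roller [ 0.64042823 -0.07864262  0.035     ]
0.14565868226455594 16.128331046807983
0.062945747413893 16.527384969735856
t 2.95 pos [ 0.44   -0.249   0.2715] rot [-3.141e+00 -1.000e-03  1.875e+00] F [-0.91 -0.12 -0.36] M [-0.13   0.035 -0.033] w 0.0942
shift cm [-4.85  1.11  0.54] rot [-0.001 -0.001  0.012]
```

>>> step_arm(increments="-2.42 0.55 0 0 0 0.006;-2.42 0.55 0 0 0 0.006;0 0 4 0 0 0;0 0 4 0 0 0;0 0 0 0 0 0", claw=-0.06)

```text
time: 3.45
tool_pos: [0.4608, -0.2891, 0.1832]
ee_rot: [-3.132, -0.014, 1.862]
wrist_force: [0.2, 0.8, -0.8]
width: 0.0575
```

```bash
python3 - <<'E'
from h import *
delta([.4648,-.2918,.046],106.5)
E
```

```text
t 3.45 pos [ 0.4608 -0.2891  0.1832] rot [-3.132 -0.014  1.862] F [ 0.16  0.79 -0.79] M [-0.041  0.049 -0.023] w 0.0575
shift cm [-0.57  0.45 13.71] rot [-0.01  -0.014  0.003]
```

>>> step_arm(increments="0 0 0 0 0 0;0 0 0 0 0 0")

```text
time: 3.65
tool_pos: [0.4663, -0.2932, 0.1955]
ee_rot: [3.138, 0.005, 1.861]
wrist_force: [-0.3, 0.3, -0.0]
width: 0.05
```

```bash
python3 - <<'E'
from h import *
delta([.4648,-.2918,.046],106.5)
E
```

```text
t 3.65 pos [ 0.4663 -0.2932  0.1955] rot [3.138 0.005 1.861] F [-0.26  0.33 -0.02] M [-0.062 -0.014  0.005] w 0.05
shift cm [ 0.24 -0.15 14.95] rot [0.003 0.005 0.002]
```

>>> step_arm(increments="0 -0.05 2.5 0 0 0;0 0 3 0 0 0;0 0 2.5 0 0 0;0 0 1.0 0 0 0;0 0 0 0 0 0")

```text
time: 4.15
tool_pos: [0.4649, -0.2926, 0.103]
ee_rot: [3.141, 0.001, 1.86]
wrist_force: [-0.4, -0.1, 0.4]
width: 0.0502
```

>>> step_arm(increments="0 0 0 0 0 0;0 0 0 0 0 0")

```text
time: 4.35
tool_pos: [0.4658, -0.2934, 0.1047]
ee_rot: [3.139, 0.004, 1.86]
wrist_force: [-0.1, -0.7, 0.7]
width: 0.0501
```

```bash
python3 - <<'E'
from h import *
delta([.4648,-.2918,.046],106.5)
E
```

```text
t 4.35 pos [ 0.4658 -0.2934  0.1047] rot [3.139 0.004 1.86 ] F [-0.07 -0.68  0.66] M [-0.063  0.041  0.033] w 0.0501
shift cm [ 0.2  -0.06  5.87] rot [0.003 0.004 0.001]
```

>>> step_arm(increments="0.1 0 1.5 0 0.003 0;0.1 0 2 0 0 0;0 -0.05 1.6 0 0 0;0 0 0.7 0 0 0;0 0 0 0 0 0")

```text
time: 4.85
tool_pos: [0.4625, -0.2898, 0.0425]
ee_rot: [-3.14, -0.005, 1.86]
wrist_force: [-0.0, -0.2, -0.3]
width: 0.0497
```

>>> step_arm(increments="0 0 0 0 0 0;0 0 0 0 0 0;0 0 0 0 0 0;0 0 0 0 0 0;0 0 0 0 0 0", claw=1)

```text
time: 5.35
tool_pos: [0.4635, -0.2909, 0.0449]
ee_rot: [3.141, -0.002, 1.86]
wrist_force: [0.1, -1.1, 4.1]
width: 0.0231
```

```bash
python3 - <<'E'
from h import *
delta([.4648,-.2918,.062],106.5)
E
```

```text
t 5.35 pos [ 0.4635 -0.2909  0.0449] rot [ 3.141e+00 -2.000e-03  1.860e+00] F [ 0.09 -1.06  4.06] M [-0.093  0.223  0.006] w 0.0231
shift cm [-0.12  0.1  -1.71] rot [ 0.    -0.002  0.001]
```

>>> step_arm(increments="0 0 -0.6 0 0 0;0 0 -0.8 0 0 0.06;0 0 -0.6 0 0 0.08;0 0 0 0 0 0.08;0 0 0 0 0 0.07")

```text
time: 5.85
tool_pos: [0.4632, -0.2903, 0.064]
ee_rot: [-3.14, -0.003, 1.567]
wrist_force: [0.6, -0.7, -2.4]
width: 0.0236
```

>>> step_arm(increments="2 0 0 0 0 0;3 0 0 0 0 0;3 0 0 0 0 0;3 0 0 0 0 0;3 0 0 0 0 0")

```text
time: 6.35
tool_pos: [0.4627, -0.1479, 0.0641]
ee_rot: [-3.14, -0.004, 1.571]
wrist_force: [0.5, 0.1, -0.6]
width: 0.0233
```

>>> step_arm(increments="3 0 0 0 0 0;2 0 0 0 0 0;1 0 0 0 0 0;0 0 0 0 0 0;0 0 0 0 0 0")

```text
time: 6.85
tool_pos: [0.4634, -0.0907, 0.0646]
ee_rot: [-3.141, -0.002, 1.57]
wrist_force: [0.6, -0.0, -2.6]
width: 0.0231
```

```bash
python3 - <<'E'
from h import *
delta([.462,-.0775,.046],90.4)
cv2.imwrite("pics/w2.png",snapshot("wrist")[:,:,::-1])
E
```

```text
t 6.85 pos [ 0.4634 -0.0907  0.0646] rot [-3.141e+00 -2.000e-03  1.570e+00] F [ 0.59 -0.02 -2.58] M [-0.082  0.136  0.017] w 0.0231
shift cm [ 1.31 -0.14  1.86] rot [-0.001 -0.002 -0.007]
```

View pics/w2.png

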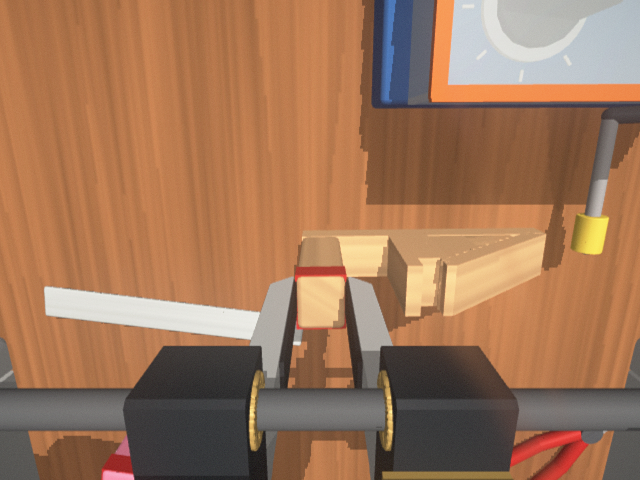

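```bash
python3 - <<'E'
from h import *
W=cam("wrist")
print("roller",onz(W,(590,233),.03),"posttop",onz(W,(322,303),.107),"nose",onz(W,(545,235),.035),onz(W,(545,268),.035),"crest",onz(W,(446,300),.093))
E
```

```text
roller [ 0.6426633  -0.07971035  0.03      ] posttop [ 0.46543712 -0.09411952  0.107     ] nose [ 0.61023334 -0.07969436  0.035     ] [ 0.6136703  -0.10239497  0.035     ] crest [ 0.5300392 -0.098972   0.093    ]
```

>>> step_arm(increments="0.6 0 0.4 0 0 -0.004;0.6 0 0.6 0 0 0;0 0 0.4 0 0 0;0 0 0.2 0 0 0;0 0 0.1 0 0 0")

```text
time: 7.4
tool_pos: [0.4632, -0.0785, 0.0471]
ee_rot: [-3.14, -0.003, 1.574]
wrist_force: [-0.0, 0.6, -1.4]
width: 0.0231
```

>>> step_arm(increments="0 0 0 0 0 0;0 0 0.1 0 0 0;0 0 0 0 0 0")

```text
time: 7.7
tool_pos: [0.4636, -0.0785, 0.0468]
ee_rot: [-3.141, -0.003, 1.574]
wrist_force: [0.6, 0.2, -1.1]
width: 0.0235
```

```bash
python3 - <<'E'
from h import *
delta([.462,-.0775,.045],90.2)
E
```

```text
t 7.7 pos [ 0.4636 -0.0785  0.0468] rot [-3.141e+00 -3.000e-03  1.574e+00] F [ 0.62  0.22 -1.12] M [-0.048  0.18  -0.024] w 0.0235
shift cm [ 0.1  -0.16  0.18] rot [-0.001 -0.003 -0.001]
```

>>> step_arm(increments="0.1 0 0.1 0 0 0;0 0 0.05 0 0 0;0 0 0 0 0 0")

```text
time: 8.0
tool_pos: [0.4635, -0.0774, 0.0452]
ee_rot: [-3.141, -0.003, 1.574]
wrist_force: [-0.6, 1.3, -1.0]
width: 0.0231
```

>>> step_arm(increments="0 0.5 0 0 0 0;0 1 0 0 0 0;0 0.5 0 0 0 0;0 0 0 0 0 0")

```text
time: 8.4
tool_pos: [0.4845, -0.0774, 0.0451]
ee_rot: [-3.141, -0.003, 1.574]
wrist_force: [-0.5, 0.0, -1.2]
width: 0.0233
```

```bash
python3 - <<'E'
from h import *
delta([.604,-.0775,.045],90.2)
E
```

```text
t 8.4 pos [ 0.4845 -0.0774  0.0451] rot [-3.141e+00 -3.000e-03  1.574e+00] F [-0.46  0.03 -1.21] M [-0.051  0.126  0.014] w 0.0233
shift cm [-0.05 11.95  0.  ] rot [-0.001 -0.003 -0.   ]
```

>>> step_arm(increments="0 0.8 0.03 0 0 0;0 1 0 0 0 0;0 1 0 0 0 0;0 1 0 0 0 0;0 0.7 0 0 0 0")

```text
time: 8.9
tool_pos: [0.5267, -0.0772, 0.0449]
ee_rot: [-3.135, -0.003, 1.574]
wrist_force: [-8.3, -0.1, 4.6]
width: 0.023
```

>>> step_arm(increments="0 0.8 0 0 0 0;0 0.8 0 0 0 0;0 0.8 0 0 0 0;0 0.8 0 0 0 0;0 0.5 0 0 0 0")

```text
time: 9.4
tool_pos: [0.5645, -0.0771, 0.0449]
ee_rot: [-3.137, -0.003, 1.574]
wrist_force: [-6.7, 0.5, 4.2]
width: 0.0234
```

```bash
python3 - <<'E'
from h import *
delta([.604,-.0775,.045],90.2)
s=snapshot("side");t=snapshot("top")
c=np.vstack([cv2.resize(s[130:280,240:440],(800,600))[:300*2],]); 
c=np.hstack([cv2.resize(s[130:280,250:400],(400,400)),cv2.resize(t[140:290,230:380],(400,400))])
cv2.imwrite("pics/p1.png",c[:,:,::-1])
E
```

```text
t 9.4 pos [ 0.5645 -0.0771  0.0449] rot [-3.137e+00 -3.000e-03  1.574e+00] F [-6.66  0.46  4.23] M [0.026 1.274 0.009] w 0.0234
shift cm [-0.06  3.95 -0.03] rot [-0.005 -0.003 -0.   ]
```

View pics/p1.png

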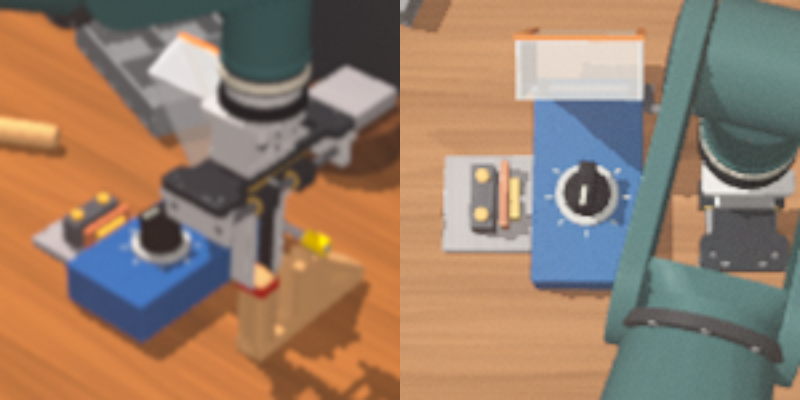

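>>> step_arm(increments="0 0.6 0 0 0 0;0 0.6 0 0 0 0;0 0.6 0 0 0 0;0 0.6 0 0 0 0;0 0.3 0 0 0 0")

```text
time: 10.0
tool_pos: [0.5914, -0.077, 0.0449]
ee_rot: [-3.137, -0.003, 1.574]
wrist_force: [-6.6, -0.7, 4.2]
width: 0.0233
```

>>> step_arm(increments="0 0.2 0 0 0 0;0 0.2 0 0 0 0")

```text
time: 10.2
tool_pos: [0.5949, -0.077, 0.045]
ee_rot: [-3.137, -0.003, 1.574]
wrist_force: [-8.1, 0.5, 4.7]
width: 0.0236
```

>>> step_arm(increments="0 0.2 0 0 0 0;0 0.1 0 0 0 0")

```text
time: 10.4
tool_pos: [0.5977, -0.0769, 0.0449]
ee_rot: [-3.136, -0.003, 1.574]
wrist_force: [-7.5, 1.1, 5.5]
width: 0.0236
```

>>> step_arm(increments="0 0.1 0 0 0 0;0 0.1 0 0 0 0")

```text
time: 10.6
tool_pos: [0.5996, -0.0769, 0.045]
ee_rot: [-3.136, -0.003, 1.574]
wrist_force: [-7.8, 0.3, 4.0]
width: 0.0234
```

>>> step_arm(increments="0 0.1 0 0 0 0;0 0.1 0 0 0 0")

```text
time: 10.8
tool_pos: [0.6025, -0.077, 0.0449]
ee_rot: [-3.138, -0.003, 1.574]
wrist_force: [-7.2, -0.3, 3.3]
width: 0.0234
```

>>> step_arm(increments="0 0.1 0 0 0 0;0 0 0 0 0 0")

```text
time: 11.0
tool_pos: [0.6035, -0.077, 0.045]
ee_rot: [-3.138, -0.003, 1.574]
wrist_force: [-5.2, -0.1, 3.1]
width: 0.0234
```

```bash
python3 - <<'E'
from h import *
delta([.604,-.0775,.045],90.2)
s=snapshot("side");t=snapshot("top")
c=np.hstack([cv2.resize(s[130:280,250:400],(400,400),interpolation=2),cv2.resize(t[130:230,260:360],(400,400),interpolation=2)])
cv2.imwrite("pics/p2.png",c[:,:,::-1])
E
```

```text
t 11.0 pos [ 0.6035 -0.077   0.045 ] rot [-3.138e+00 -3.000e-03  1.574e+00] F [-5.22 -0.06  3.13] M [-0.091  1.168  0.005] w 0.0234
shift cm [-0.05  0.04 -0.  ] rot [-0.003 -0.003 -0.001]
```

View pics/p2.png

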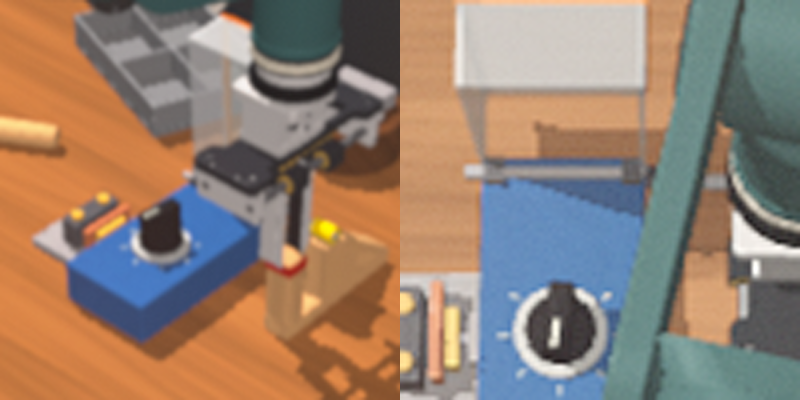

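>>> step_arm(increments="0 0.1 0 0 0 0;0 0 0 0 0 0")

```text
time: 11.3
tool_pos: [0.6045, -0.077, 0.0449]
ee_rot: [-3.138, -0.003, 1.574]
wrist_force: [-6.8, -0.0, 3.7]
width: 0.023
```

>>> step_arm(increments="0 0.1 0 0 0 0;0 0 0 0 0 0")

```text
time: 11.5
tool_pos: [0.6055, -0.077, 0.0449]
ee_rot: [-3.138, -0.003, 1.574]
wrist_force: [-6.1, 0.1, 3.7]
width: 0.0233
```

```bash
cat >> h.py <<'E'
def roller(y=-.079):
    s=snapshot("side"); m=mask(s,(24,170,120),(34,255,255),(350,190,400,250)); p,n=cen(m); S=cam("side"); e,d=ray(S,p)
    X=e+d*(y-e[1])/d[1]; print("roller px",p,n,"xz",X[[0,2]].round(4)); return s
E
python3 - <<'E'
from h import *
im=roller()
S=cam("side")
for w in((.662,-.079,.081),(.6675,-.079,.083)): print(proj(S,w))
cv2.imwrite("pics/p3.png",cv2.resize(im[190:270,320:420],(800,600),interpolation=2)[:,:,::-1])
s=cv2.imread("pics/side0.png")[:,:,::-1].copy();p,n=cen(mask(s,(24,170,120),(34,255,255),(350,190,400,250)));e,d=ray(S,p);print(p,e+d*(-.079-e[1])/d[1])
E
```

```text
roller px [371.55555556 215.08333333] 36 xz [0.6587 0.0875]
[372.27052189 216.55838033]
[373.7065401  214.89763104]
[364.5952381  235.07142857] [ 0.63500502 -0.079       0.03845299]
```

View pics/p3.png

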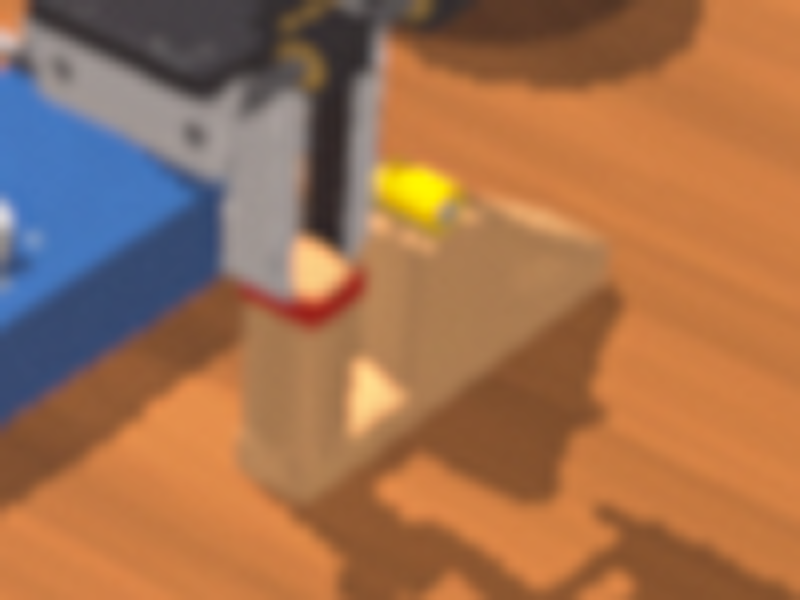

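```bash
cat >> h.py <<'E'
def cover(save=None):
    "near edge of the cover's free wall, by the strongest bright step along columns 290..315 of the top view; angle if hinge x=.68"
    t=snapshot("top"); g=cv2.cvtColor(t,cv2.COLOR_RGB2HSV)[:,:,1].astype(float)[110:185,285:312].mean(1); d=np.gradient(cv2.GaussianBlur(g.reshape(-1,1),(1,3),0).ravel())
    print("sat rows 110+",g.round(0).astype(int).tolist())
    T=cam("top")
    for a in(1.4,1.49,1.57,1.66,1.75): print(a,[proj(T,[.68-.165*np.cos(a)+b*np.sin(a),.05,.045+.165*np.sin(a)+b*np.cos(a)])[1].round(1) for b in(0,.052)])
    if save: cv2.imwrite(save,t[:,:,::-1])
E
python3 -c "
from h import *
cover()
S=cam('side');print(proj(S,(.642,-.079,.03)))"
```

```text
sat rows 110+ [119, 119, 118, 119, 117, 115, 111, 104, 102, 103, 106, 106, 108, 112, 120, 117, 143, 154, 96, 36, 11, 16, 16, 15, 16, 16, 17, 16, 16, 16, 17, 16, 16, 17, 16, 16, 17, 17, 15, 22, 49, 58, 55, 67, 108, 118, 117, 116, 116, 117, 117, 117, 120, 118, 118, 119, 119, 119, 126, 52, 96, 38, 12, 20, 16, 95, 113, 113, 114, 117, 118, 118, 118, 118, 118]
1.4 [np.float64(160.8), np.float64(136.3)]
1.49 [np.float64(153.9), np.float64(130.0)]
1.57 [np.float64(147.9), np.float64(124.8)]
1.66 [np.float64(141.4), np.float64(119.4)]
1.75 [np.float64(135.2), np.float64(114.5)]
[366.21830736 236.35014447]
```

>>> step_arm(increments="0 -0.1 0 0 0 0;0 0 0 0 0 0")

```text
time: 11.8
tool_pos: [0.6056, -0.077, 0.045]
ee_rot: [-3.141, -0.003, 1.574]
wrist_force: [-3.1, 0.9, 1.8]
width: 0.0233
```

```bash
python3 - <<'E'
from h import *
delta([.604,-.0775,.045],90.2)
cover(); roller()
E
```

```text
t 11.8 pos [ 0.6056 -0.077   0.045 ] rot [-3.141e+00 -3.000e-03  1.574e+00] F [-3.07  0.86  1.84] M [-0.077  0.763  0.02 ] w 0.0233
shift cm [-0.05 -0.16 -0.  ] rot [-0.001 -0.003 -0.001]
sat rows 110+ [120, 120, 118, 119, 116, 114, 112, 105, 102, 101, 103, 107, 109, 113, 118, 117, 143, 154, 96, 36, 12, 16, 16, 16, 16, 16, 16, 16, 16, 16, 16, 16, 16, 17, 16, 16, 17, 16, 15, 22, 48, 59, 56, 68, 108, 118, 118, 117, 117, 117, 117, 117, 120, 118, 118, 119, 119, 120, 124, 52, 97, 39, 13, 20, 17, 95, 112, 114, 115, 117, 118, 119, 118, 118, 118]
1.4 [np.float64(160.8), np.float64(136.3)]
1.49 [np.float64(153.9), np.float64(130.0)]
1.57 [np.float64(147.9), np.float64(124.8)]
1.66 [np.float64(141.4), np.float64(119.4)]
1.75 [np.float64(135.2), np.float64(114.5)]
roller px [371.55555556 215.08333333] 36 xz [0.6587 0.0875]
```

>>> step_arm(increments="0 -0.1 0 0 0 0;0 0 0 0 0 0")

```text
time: 12.1
tool_pos: [0.6056, -0.077, 0.045]
ee_rot: [3.14, -0.003, 1.574]
wrist_force: [-0.3, 0.5, -0.2]
width: 0.0237
```

>>> step_arm(increments="0 0 0 0 0 0;0 0 0 0 0 0;0 0 0 0 0 0;0 0 0 0 0 0", claw=0.15)

```text
time: 12.5
tool_pos: [0.6046, -0.077, 0.0447]
ee_rot: [-3.141, -0.003, 1.574]
wrist_force: [0.1, -0.9, 0.2]
width: 0.0396
```

```bash
python3 - <<'E'
from h import *
delta([.604,-.0775,.045],90.2)
cover(); roller()
E
```

```text
t 12.5 pos [ 0.6046 -0.077   0.0447] rot [-3.141e+00 -3.000e-03  1.574e+00] F [ 0.08 -0.88  0.18] M [-0.047  0.091  0.071] w 0.0396
shift cm [-0.05 -0.06 -0.03] rot [-0.001 -0.003 -0.001]
sat rows 110+ [119, 119, 118, 119, 117, 115, 112, 105, 105, 103, 103, 107, 108, 111, 119, 117, 143, 154, 97, 36, 12, 16, 16, 16, 16, 16, 16, 16, 16, 16, 17, 16, 17, 16, 16, 17, 17, 17, 15, 22, 48, 58, 55, 67, 109, 118, 116, 117, 117, 117, 117, 118, 119, 119, 117, 119, 118, 119, 125, 52, 95, 39, 13, 20, 16, 94, 112, 114, 115, 116, 118, 118, 118, 119, 119]
1.4 [np.float64(160.8), np.float64(136.3)]
1.49 [np.float64(153.9), np.float64(130.0)]
1.57 [np.float64(147.9), np.float64(124.8)]
1.66 [np.float64(141.4), np.float64(119.4)]
1.75 [np.float64(135.2), np.float64(114.5)]
roller px [372.125   215.15625] 32 xz [0.661  0.0859]
```

>>> step_arm(increments="0 0 -1 0 0 0;0 0 -2.5 0 0 0;0 0 -4 0 0 0;0 0 -4.5 0 0 0;0 0 -4.5 0 0 0")

```text
time: 13.1
tool_pos: [0.6043, -0.0774, 0.2121]
ee_rot: [-3.141, -0.003, 1.574]
wrist_force: [0.8, -0.4, 0.2]
width: 0.0401
```

>>> step_arm(increments="0 -1.5 -4 0 0 0;0 -2.5 -2 0 0 0;0 -2.5 0 0 0 -0.14;0 0 0 0 0 -0.14;0 0 0 0 0 -0.14")

```text
time: 13.6
tool_pos: [0.5392, -0.0779, 0.2719]
ee_rot: [3.139, -0.001, 1.999]
wrist_force: [-0.1, -0.7, -0.5]
width: 0.0401
```

>>> step_arm(increments="0 0 0 0 0 -0.14;0 0 0 0 0 -0.14;0 0 0 0 0 -0.14;0 0 0 0 0 -0.14;0 0 0 0 0 -0.14")

```text
time: 14.1
tool_pos: [0.5397, -0.0779, 0.2709]
ee_rot: [3.139, -0.001, 2.7]
wrist_force: [0.3, -0.6, -0.4]
width: 0.0396
```

>>> step_arm(increments="0 0 0 0 0 -0.14;0 0 0 0 0 -0.14;0 0 0 0 0 -0.14;0 0 0 0 0 0;0 0 0 0 0 0")

```text
time: 14.6
tool_pos: [0.5397, -0.0778, 0.2705]
ee_rot: [3.139, -0.0, 3.111]
wrist_force: [0.0, -1.0, -0.8]
width: 0.0398
```

```bash
python3 - <<'E'
from h import *
delta([.5776,.052,.18],180,-.3); print(get_obs()["joint_positions"].round(2))
im=roller()
w=snapshot("wrist")
a=cv2.resize(im[190:270,320:420],(500,400),interpolation=2); b=cv2.resize(w,(300,225))
c=np.zeros((400,800,3),np.uint8); c[:,:500]=a; c[:225,500:]=b
cv2.imwrite("pics/k1.png",c[:,:,::-1]); cv2.imwrite("pics/k1w.png",w[:,:,::-1])
E
```

```text
t 14.6 pos [ 0.5397 -0.0778  0.2705] rot [ 3.139 -0.     3.111] F [ 0.03 -0.99 -0.8 ] M [ 0.08   0.006 -0.06 ] w 0.0398
shift cm [-3.39 13.07  9.08] rot [-0.002 -0.3   -0.031]
[-0.25  0.08  1.17  0.    1.89 -1.79]
roller px [371.28571429 215.02857143] 35 xz [0.6575 0.0883]
```

View pics/k1.png

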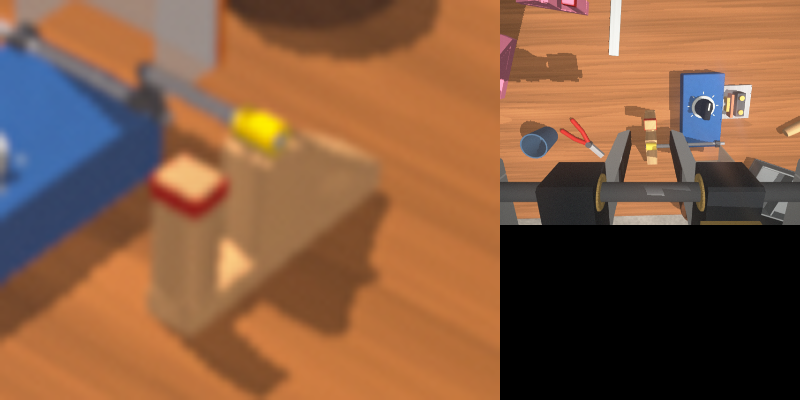

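```bash
python3 - <<'E'
from h import *
o=get_obs(); W=cam("wrist",o); w=cv2.imread("pics/k1w.png")[:,:,::-1].copy()
m=mask(w,(0,0,0),(180,255,70),(410,200,465,262)); p,n=cen(m); print(p,n,"rect",cv2.minAreaRect(cv2.findNonZero(m)))
for z in(.072,.089): print(onz(W,p,z))
# white dial ring on housing
m=mask(w,(0,0,170),(180,60,255),(395,185,475,275)); p,n=cen(m); e=cv2.fitEllipse(cv2.findNonZero(m)); print(p,n,e,onz(W,e[0],.05))
# blank/housing reference
m=mask(w,(105,130,40),(125,255,255),(370,130,500,310)); r=cv2.minAreaRect(cv2.findNonZero(m)); print(r,[onz(W,q,.045) for q in cv2.boxPoints(r)])
cv2.imwrite("pics/kk.png",cv2.resize(w[180:280,380:520],(700,500),interpolation=2)[:,:,::-1])
E
```

```text
[430.35872236 228.997543  ] 814 rect ((433.4329833984375, 229.5115203857422), (35.70630645751953, 37.72469711303711), 35.21759033203125)
[0.57260228 0.0413949  0.072     ]
[0.56806193 0.03657968 0.089     ]
[440.76447106 224.73453094] 501 ((432.5948181152344, 227.61386108398438), (46.15480422973633, 71.80430603027344), 122.8748550415039) [0.57691975 0.05011028 0.05      ]
((432.2911376953125, 230.5056610107422), (84.60540771484375, 146.1374969482422), 1.1123995780944824) [array([0.67140912, 0.00225764, 0.045     ]), array([0.49610047, 0.00236425, 0.045     ]), array([0.50067621, 0.095712  , 0.045     ]), array([0.67687688, 0.10586402, 0.045     ])]
```

View pics/kk.png

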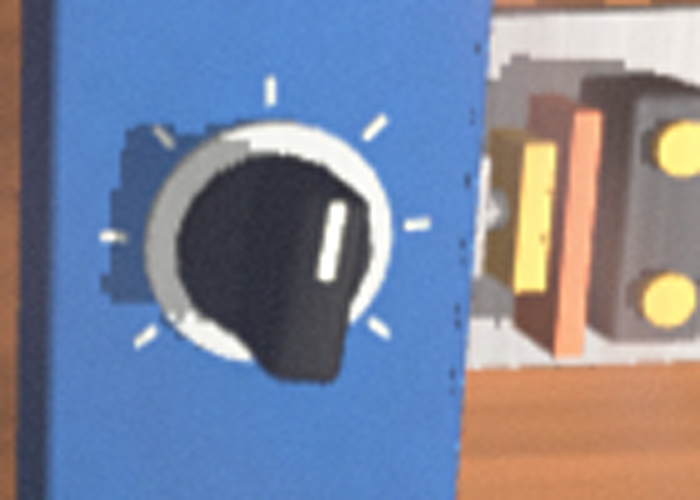

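>>> step_arm(increments="0 2 0 0 0 0;0 3 0 0 0 0;0 3.5 0 0 0 0;0 3 0 0 0 0;0 1.5 0 0 0 0")

```text
time: 15.2
tool_pos: [0.5432, 0.0542, 0.2704]
ee_rot: [3.138, -0.001, 3.115]
wrist_force: [0.2, -0.1, -0.1]
width: 0.0403
```

>>> step_arm(increments="-1 0 1 0 -0.1 -0.03;-1.3 0 1 0 -0.1 0;-1 0 1 0 -0.1 0;0 0 0 0 0 0;0 0 0 0 0 0")

```text
time: 15.7
tool_pos: [0.5785, 0.0515, 0.244]
ee_rot: [3.14, 0.298, -3.141]
wrist_force: [0.7, 0.2, 0.5]
width: 0.0399
```

```bash
python3 - <<'E'
from h import *
delta([.5766,.0515,.18],180,-.3);delta([.5766,.0515,.062],180,-.3)
o=get_obs();W=cam("wrist",o)
w=snapshot("wrist"); print(proj(W,(.579,.0515,.089)),proj(W,(.579,.0515,.045)))
cv2.imwrite("pics/k2.png",w[:,:,::-1])
E
```

```text
t 15.7 pos [0.5785 0.0515 0.244 ] rot [ 3.14   0.298 -3.141] F [0.68 0.22 0.51] M [ 0.071  0.094 -0.004] w 0.0399
shift cm [ 2.07 -0.01  6.06] rot [ 0.002 -0.002  0.001]
t 15.7 pos [0.5785 0.0515 0.244 ] rot [ 3.14   0.298 -3.141] F [0.68 0.22 0.51] M [ 0.071  0.094 -0.004] w 0.0399
shift cm [ 5.53 -0.02 17.34] rot [ 0.002 -0.002  0.001]
[320.21340958 163.7681668 ] [320.1274058  146.91093169]
```

View pics/k2.png

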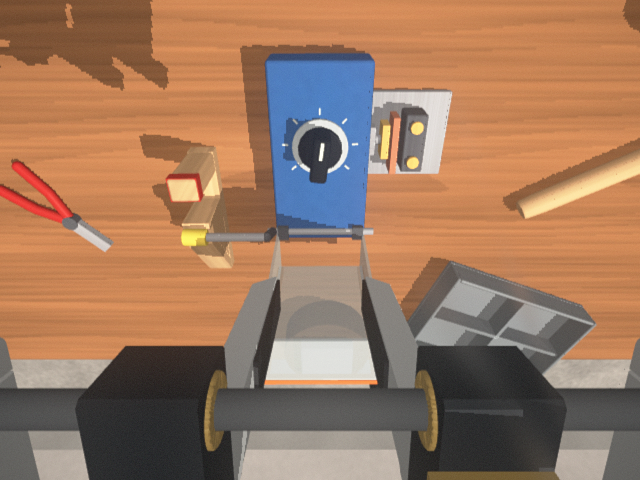

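>>> step_arm(increments="0.6 0 2 0.024 0 0.076;0.9 0 3 0 0 0;0.9 0 3 0 0 0;0.6 0 2 0 0 0;0.3 0 1 0 0 0")

```text
time: 16.25
tool_pos: [0.5801, 0.0517, 0.1273]
ee_rot: [3.141, 0.296, 3.063]
wrist_force: [0.1, -0.7, 0.1]
width: 0.04
```

>>> step_arm(increments="0.3 0 1 0 0 0;0 0 0 0 0 0;0 0 0 0 0 0")

```text
time: 16.55
tool_pos: [0.581, 0.0519, 0.1199]
ee_rot: [3.14, 0.301, 3.064]
wrist_force: [-0.9, 0.1, -0.2]
width: 0.0398
```

```bash
cat >> h.py <<'E'
def st(ax=(.579,.0515)):
    o=get_obs(); r=np.append(o["tool_pos"][:2]-ax,0); m=o["wrist_torque"][2]+np.cross(r,o["wrist_force"])[2]
    print("t",round(o["time"],2),"pos",o["tool_pos"].round(4),"rot",o["ee_rot"].round(3),"F",o["wrist_force"].round(2),"M",o["wrist_torque"].round(3),"Mz axis",round(m,3),"w",round(o["width"],4))
E
python3 - <<'E'
from h import *
delta([.579,.0515,.062],180-4.6,-.3)
E
```

```text
t 16.55 pos [0.581  0.0519 0.1199] rot [3.14  0.301 3.064] F [-0.89  0.12 -0.17] M [ 0.02   0.087 -0.02 ] w 0.0398
shift cm [ 1.9  -0.06  5.47] rot [0.002 0.001 0.002]
```

>>> step_arm(increments="0.5 -0.04 1.4 0 0 0;0.7 0 2 0 0 0;0.5 0 1.4 0 0 0;0.2 0 0.6 0 0 0;0 0 0 0 0 0")

```text
time: 17.05
tool_pos: [0.5778, 0.0518, 0.0614]
ee_rot: [3.141, 0.299, 3.064]
wrist_force: [0.0, -0.2, 0.4]
width: 0.0398
```

>>> step_arm(increments="0 0 0 0 0 0;0 0 0 0 0 0")

```text
time: 17.25
tool_pos: [0.5789, 0.0518, 0.063]
ee_rot: [3.14, 0.302, 3.064]
wrist_force: [-0.4, -0.2, -0.5]
width: 0.0401
```

```bash
python3 -c "
from h import *
delta([.579,.0515,.062],180-4.6,-.3)"
```

```text
t 17.25 pos [0.5789 0.0518 0.063 ] rot [3.14  0.302 3.064] F [-0.36 -0.24 -0.53] M [ 0.018  0.123 -0.001] w 0.0401
shift cm [ 0.02 -0.03  0.1 ] rot [0.002 0.002 0.002]
```

>>> step_arm(increments="0 0 0 0 0 0;0 0 0 0 0 0;0 0 0 0 0 0;0 0 0 0 0 0;0 0 0 0 0 0", claw=1)

```text
time: 17.75
tool_pos: [0.5777, 0.0518, 0.0612]
ee_rot: [3.141, 0.299, 3.064]
wrist_force: [0.2, 0.0, -0.0]
width: 0.0034
```

```bash
python3 -c "
from h import *
st(); delta([.579,.0515,.062],180-4.6,-.3)"
```

```text
t 17.75 pos [0.5777 0.0518 0.0612] rot [3.141 0.299 3.064] F [ 0.18  0.04 -0.03] M [ 0.047  0.147 -0.06 ] Mz axis -0.06 w 0.0034
t 17.75 pos [0.5777 0.0518 0.0612] rot [3.141 0.299 3.064] F [ 0.18  0.04 -0.03] M [ 0.047  0.147 -0.06 ] w 0.0034
shift cm [-0.15 -0.02 -0.04] rot [ 0.002 -0.001  0.002]
```

```bash
python3 - <<'E'
from h import *
st()
w=snapshot("wrist");s=snapshot("side");t=snapshot("top")
T=cam("top");S=cam("side");W=cam("wrist")
for n,C in(("T",T),("S",S),("W",W)): print(n,proj(C,(.579,.0515,.089)),proj(C,get_obs()["tool_pos"]))
for n,i in(("w",w),("s",s),("t",t)): cv2.imwrite(f"pics/z{n}.png",i[:,:,::-1])
c=np.zeros((600,800,3),np.uint8)
c[:,:400]=cv2.resize(w[100:400,220:420],(400,600),interpolation=2)
c[:300,400:]=cv2.resize(s[170:260,270:390],(400,300),interpolation=2)
c[300:,400:]=cv2.resize(t[160:250,250:370],(400,300),interpolation=2)
cv2.imwrite("pics/z.png",c[:,:,::-1])
E
```

```text
t 17.75 pos [0.5777 0.0518 0.0612] rot [3.141 0.299 3.064] F [ 0.18  0.04 -0.03] M [ 0.047  0.147 -0.06 ] Mz axis -0.06 w 0.0034
T [299.77192019 207.66710605] [300.15063718 211.00859671]
S [310.49203387 207.80875265] [310.22486364 216.82111186]
W [320.31992399 299.40233975] [320.59343476 265.5066211 ]
```

View pics/z.png

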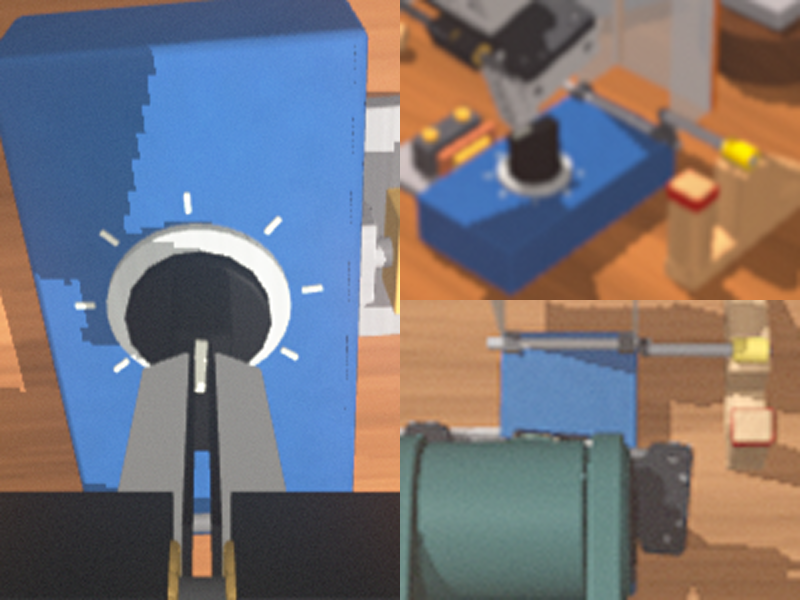

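```bash
python3 - <<'E'
from h import *
S=cam("side");W=cam("wrist")
for s in((306,209),(307.5,210.5),(309,213)): print(tri(W,(320,277),S,s))
R=Ro.from_euler("xyz",get_obs()["ee_rot"]).as_matrix()
for k in(0,.01,.02,.03):
  P=get_obs()["tool_pos"]-k*R[:,2]; print(k,P.round(4),proj(W,P).round(1),proj(S,P).round(1))
# tip rows in wrist view: gray finger pixels left/right of gap
w=cv2.imread("pics/zw.png"); print(w[255:330:3,306].tolist()); print(w[255:330:3,334].tolist())
E
```

```text
[0.56276943 0.0525238  0.09262701]
[0.56789847 0.05215132 0.08561163]
[0.57388266 0.05177031 0.07592518]
0 [0.5777 0.0518 0.0612] [320.6 265.5] [310.2 216.8]
0.01 [0.5747 0.052  0.0707] [320.6 271.6] [309.3 214.3]
0.02 [0.5718 0.0523 0.0803] [320.6 278.2] [308.4 211.8]
0.03 [0.5689 0.0525 0.0898] [320.7 285.5] [307.4 209.2]
[[55, 47, 47], [57, 51, 46], [59, 52, 49], [54, 47, 43], [56, 49, 44], [58, 53, 47], [60, 52, 49], [58, 51, 48], [140, 143, 144], [142, 144, 145], [142, 145, 146], [142, 146, 146], [144, 145, 148], [144, 147, 146], [142, 143, 144], [142, 144, 145], [142, 144, 145], [145, 146, 147], [145, 147, 148], [142, 143, 144], [141, 143, 145], [143, 146, 146], [143, 146, 147], [144, 144, 147], [139, 141, 143]]
[[64, 58, 55], [65, 60, 56], [69, 61, 58], [66, 57, 57], [70, 64, 63], [72, 66, 62], [71, 67, 63], [69, 62, 59], [146, 148, 148], [146, 148, 150], [143, 146, 147], [146, 147, 150], [146, 146, 147], [145, 147, 147], [144, 145, 147], [146, 147, 149], [143, 146, 145], [144, 145, 148], [142, 144, 146], [144, 144, 146], [143, 146, 147], [143, 145, 146], [142, 144, 144], [140, 144, 145], [142, 145, 146]]
```

>>> step_arm(increments="0 0 0 0 0 0;0 0 0 0 0 0;0 0 0 0 0 0;0 0 0 0 0 0", claw=0.2)

```text
time: 18.3
tool_pos: [0.5777, 0.0518, 0.0612]
ee_rot: [3.141, 0.299, 3.064]
wrist_force: [-0.6, 0.2, -0.0]
width: 0.0289
```

```bash
python3 - <<'E'
from h import *
st()
K,e,R=cam("wrist"); o=get_obs(); Rt=Ro.from_euler("xyz",o["ee_rot"]).as_matrix()
W=(K,e,R)
for x in(0,.008,-.008):
  print(x,[proj(W,o["tool_pos"]+Rt@[x,y,-k]).round(0).astype(int).tolist() for k in(0,.01,.02,.03) for y in(.003,.025)])
w=snapshot("wrist"); cv2.imwrite("pics/zo.png",w[:,:,::-1])
def tips(w):
  hsv=cv2.cvtColor(w,cv2.COLOR_RGB2HSV); m=((hsv[:,:,1]<25)&(hsv[:,:,2]>120)&(hsv[:,:,2]<165)).astype(np.uint8)
  m[:200]=0
  for c in range(250,400,6):
    col=m[:,c]; r=[i for i in range(200,345) if col[i:i+8].all()]
    print(c,r[0] if r else None,end="; ")
  print()
tips(w); tips(cv2.imread("pics/zw.png")[:,:,::-1].copy()); tips(cv2.imread("pics/w1.png")[:,:,::-1].copy())
E
```

```text
t 18.3 pos [0.5777 0.0518 0.0612] rot [3.141 0.299 3.064] F [-0.64  0.15 -0.03] M [ 0.017  0.133 -0.021] Mz axis -0.021 w 0.0289
0 [[326, 266], [363, 265], [326, 272], [365, 272], [326, 278], [367, 278], [327, 285], [370, 285]]
0.008 [[326, 252], [364, 252], [326, 258], [366, 258], [326, 264], [368, 264], [327, 271], [370, 271]]
-0.008 [[326, 278], [363, 278], [326, 285], [365, 285], [326, 292], [367, 292], [326, 300], [369, 300]]
250 321; 256 305; 262 289; 268 283; 274 281; 280 279; 286 None; 292 None; 298 None; 304 None; 310 None; 316 None; 322 None; 328 None; 334 None; 340 None; 346 None; 352 None; 358 278; 364 280; 370 282; 376 284; 382 297; 388 313; 394 328; 
250 None; 256 None; 262 None; 268 None; 274 None; 280 None; 286 311; 292 284; 298 282; 304 280; 310 278; 316 None; 322 None; 328 277; 334 279; 340 281; 346 283; 352 296; 358 325; 364 None; 370 None; 376 None; 382 None; 388 None; 394 None; 
250 None; 256 None; 262 None; 268 None; 274 None; 280 None; 286 None; 292 None; 298 None; 304 None; 310 None; 316 None; 322 None; 328 None; 334 None; 340 None; 346 None; 352 None; 358 None; 364 None; 370 None; 376 None; 382 None; 388 None; 394 None;
```

>>> step_arm(increments="0 0 0.4 0 0 0;0.05 0 0.4 0 0 0;0 0 0 0 0 0;0 0 0 0 0 0")

```text
time: 18.75
tool_pos: [0.5793, 0.0517, 0.053]
ee_rot: [3.141, 0.298, 3.064]
wrist_force: [0.0, -1.0, -0.3]
width: 0.0373
```

>>> step_arm(increments="0 0 0.3 0 0 0;0.05 0 0.4 0 0 0;0 0 0 0 0 0")

```text
time: 19.05
tool_pos: [0.5806, 0.0515, 0.0456]
ee_rot: [3.141, 0.298, 3.064]
wrist_force: [-0.4, -0.2, 0.2]
width: 0.0374
```

>>> step_arm(increments="0 0 0.2 0 0 0;0 0 0.2 0 0 0;0 0 0 0 0 0")

```text
time: 19.35
tool_pos: [0.5821, 0.0515, 0.0423]
ee_rot: [3.141, 0.298, 3.064]
wrist_force: [-0.5, 0.4, -0.0]
width: 0.0375
```

>>> step_arm(increments="0 0 0.2 0 0 0;0 0 0.2 0 0 0;0 0 0 0 0 0;0 0 0 0 0 0")

```text
time: 19.75
tool_pos: [0.5835, 0.0514, 0.0388]
ee_rot: [3.141, 0.299, 3.064]
wrist_force: [-0.4, 0.9, -0.0]
width: 0.0375
```

>>> step_arm(increments="0 0 0 0 0 0;0 0 0 0 0 0;0 0 0 0 0 0;0 0 0 0 0 0;0 0 0 0 0 0", claw=1)

```text
time: 20.25
tool_pos: [0.5835, 0.0507, 0.0391]
ee_rot: [-3.142, 0.299, 3.064]
wrist_force: [-1.6, -2.9, 0.4]
width: 0.0158
```

```bash
python3 - <<'E'
from h import *
st()
E
```

```text
t 20.25 pos [0.5835 0.0507 0.0391] rot [-3.142  0.299  3.064] F [-1.64 -2.94  0.43] M [-0.471  0.184 -0.246] Mz axis -0.26 w 0.0158
```

>>> step_arm(increments="0 -0.07 0 0 0 0;0 -0.02 0 0.015 0 0.048;0 -0.02 0 0.015 0 0.048;0 -0.02 0 0.015 0 0.048;0 -0.02 0 0.015 0 0.048")

```text
time: 20.75
tool_pos: [0.5833, 0.0493, 0.0391]
ee_rot: [-3.141, 0.299, 2.861]
wrist_force: [-1.1, -3.8, 0.8]
width: 0.0154
```

```bash
cat >> h.py <<'E'
def kn(ax=(.579,.051),L=.21):
    o=get_obs(); Rt=Ro.from_euler("xyz",o["ee_rot"]).as_matrix(); F,M=o["wrist_force"],o["wrist_torque"]
    ref=o["tool_pos"]-L*Rt[:,2]; y=Rt[:,1]; th=np.arctan2(-y[0],y[1])*-1
    r=np.array([*(ref[:2]-ax),0]); a=Rt[:,0]; yaw=np.arctan2(-a[1],-a[0])
    t=np.array([.0045*np.cos(yaw),.0045*np.sin(yaw)])+ax
    print("t",round(o["time"],2),"cw",round(-yaw,3),"Mz",M[2].round(3),"Maxis",(M[2]+np.cross(r,F)[2]).round(3),"F",F.round(2),"M",M.round(2),"w",round(o["width"],4),"rot",o["ee_rot"].round(3),"pos",o["tool_pos"].round(4),"dev(tool xy cm)",(Rt.T@np.append(t-o["tool_pos"][:2],0)*100).round(2))
E
python3 -c "
from h import *
kn()"
```

```text
t 20.75 cw 0.28 Mz -0.079 Maxis 0.145 F [-1.07 -3.76  0.81] M [-0.4   0.2  -0.08] w 0.0154 rot [-3.141  0.299  2.861] pos [0.5833 0.0493 0.0391] dev(tool xy cm) [ 0.01  0.04 -0.  ]
```

>>> step_arm(increments="0 -0.08 0 0.015 0 0.048;0 -0.03 0 0.015 0 0.048;0 -0.03 0 0.015 0 0.048;0 -0.02 0 0.015 0 0.048;0 -0.02 0 0.015 0 0.048")

```text
time: 21.25
tool_pos: [0.5827, 0.0477, 0.0391]
ee_rot: [-3.14, 0.3, 2.61]
wrist_force: [-1.8, -3.1, 0.4]
width: 0.0157
```

```bash
python3 -c "
from h import *
kn()"
```

```text
t 21.25 cw 0.531 Mz -0.043 Maxis 0.16 F [-1.78 -3.09  0.37] M [-0.45  0.12 -0.04] w 0.0157 rot [-3.14  0.3   2.61] pos [0.5827 0.0477 0.0391] dev(tool xy cm) [ 0.04  0.09 -0.01]
```

>>> step_arm(increments="0 -0.05 0 0.01 0 0.03;0 -0.02 0 0.01 0 0.03")

```text
time: 21.45
tool_pos: [0.5825, 0.0473, 0.0391]
ee_rot: [-3.139, 0.3, 2.548]
wrist_force: [0.1, -2.8, 0.3]
width: 0.0155
```

```bash
python3 -c "
from h import *
kn()"
```

```text
t 21.45 cw 0.593 Mz 0.029 Maxis 0.159 F [ 0.13 -2.83  0.28] M [-0.32  0.08  0.03] w 0.0155 rot [-3.139  0.3    2.548] pos [0.5825 0.0473 0.0391] dev(tool xy cm) [ 0.05  0.11 -0.01]
```

>>> step_arm(increments="0 -0.01 0 0.01 0 0.03;0 -0.01 0 0.01 0 0.03")

```text
time: 21.65
tool_pos: [0.5823, 0.0469, 0.0391]
ee_rot: [-3.137, 0.3, 2.485]
wrist_force: [-0.6, -3.6, 1.6]
width: 0.0156
```

```bash
python3 -c "
from h import *
kn()"
```

```text
t 21.65 cw 0.656 Mz -0.01 Maxis 0.174 F [-0.57 -3.63  1.6 ] M [-0.39  0.08 -0.01] w 0.0156 rot [-3.137  0.3    2.485] pos [0.5823 0.0469 0.0391] dev(tool xy cm) [ 0.05  0.12 -0.02]
```

```bash
cat >> h.py <<'E'
def ka(n=5,L=.21,ax=(.579,.051)):
    v=[]
    for i in range(n):
        o=get_obs(); Rt=Ro.from_euler("xyz",o["ee_rot"]).as_matrix(); F,M=o["wrist_force"],o["wrist_torque"]
        ref=o["tool_pos"]-L*Rt[:,2]; r=np.array([*(ref[:2]-ax),0]); yaw=np.arctan2(-Rt[1,0],-Rt[0,0])
        v.append([-yaw,M[2]+np.cross(r,F)[2],M[2],*F,*M[:2],o["width"]])
        snapshot("top")
    print("t",round(o["time"],2),"cw,Maxis,Mz,F,Mxy,w",np.mean(v,0).round(3),"sd",np.std(v,0)[1].round(3),"pos",o["tool_pos"].round(4))
E
python3 -c "
from h import *
ka()"
```

```text
t 21.85 cw,Maxis,Mz,F,Mxy,w [ 0.655  0.073 -0.124 -0.885 -3.671  1.305 -0.47   0.107  0.016] sd 0.057 pos [0.5823 0.047  0.0391]
```

>>> step_arm(increments="0 -0.03 0 0.01 0 0.03;0 -0.02 0 0.01 0 0.03")

```text
time: 22.1
tool_pos: [0.582, 0.0466, 0.0391]
ee_rot: [-3.136, 0.3, 2.422]
wrist_force: [-0.9, -3.6, 0.1]
width: 0.0158
```

```bash
python3 -c "
from h import *
ka()"
```

```text
t 22.3 cw,Maxis,Mz,F,Mxy,w [ 0.718  0.106 -0.1   -0.924 -3.996  1.11  -0.57   0.05   0.016] sd 0.049 pos [0.582  0.0467 0.0391]
```

>>> step_arm(increments="0 -0.02 0 0.01 0 0.03;0 -0.02 0 0.01 0 0.03")

```text
time: 22.55
tool_pos: [0.5817, 0.0463, 0.0391]
ee_rot: [-3.135, 0.301, 2.36]
wrist_force: [-0.2, -4.8, 1.7]
width: 0.0158
```

```bash
python3 -c "
from h import *
ka()"
```

```text
t 22.75 cw,Maxis,Mz,F,Mxy,w [ 0.781  0.035 -0.187 -0.564 -4.946  1.591 -0.744  0.06   0.016] sd 0.093 pos [0.5817 0.0463 0.0391]
```

```bash
cat >> h.py <<'E'
def bl(z=.036,name=None):
    "rectify plane z, print y (mm) of copper and brass centroid / edges, 0.25 mm grid"
    W=cam("wrist"); w=snapshot("wrist"); x0,x1,y0,y1=.560,.592,.105,.185
    src=np.float32([proj(W,(x,y,z)) for x,y in((x0,y0),(x1,y0),(x1,y1),(x0,y1))]); n=int((y1-y0)*4000); k=int((x1-x0)*4000)
    H=cv2.getPerspectiveTransform(src,np.float32([(0,0),(0,k),(n,k),(n,0)])); p=cv2.warpPerspective(w,H,(n,k))
    h=cv2.cvtColor(p,cv2.COLOR_RGB2HSV)
    for nm,lo,hi in(("copper",3,15),("brass",19,30)):
        m=((h[...,0]>=lo)&(h[...,0]<=hi)&(h[...,1]>90)&(h[...,2]>150)).mean(0); i=np.where(m>.5)[0]
        print(nm,(y0*1e3+i[[0,-1]]/4).round(2) if len(i) else None,"cen",round(y0*1e3+(m*np.arange(n)).sum()/max(m.sum(),1e-6)/4,2),"px",src.round(0)[0],src.round(0)[2])
    if name: cv2.imwrite(name,cv2.resize(p,None,fx=2,fy=2)[:,:,::-1])
    return p
E
python3 -c "
from h import *
p=bl()
print(p[64,::8].tolist())"
```

```text
copper [127.25 184.75] cen 148.58 px [371. 174.] [547. 107.]
brass [119.75 126.75] cen 130.62 px [371. 174.] [547. 107.]
[[225, 221, 220], [226, 222, 220], [227, 222, 220], [227, 222, 219], [230, 224, 222], [215, 206, 202], [165, 155, 153], [147, 134, 127], [254, 236, 138], [254, 237, 139], [254, 239, 142], [231, 180, 109], [249, 175, 128], [249, 177, 130], [201, 127, 95], [137, 96, 78], [145, 135, 132], [140, 131, 131], [135, 124, 124], [139, 129, 128], [141, 133, 130], [140, 130, 126], [149, 135, 132], [154, 138, 134], [154, 142, 139], [147, 138, 135], [151, 145, 142], [229, 224, 221], [228, 223, 220], [232, 227, 224], [230, 225, 222], [231, 226, 223], [232, 227, 225], [233, 229, 225], [229, 226, 222], [227, 222, 220], [228, 223, 221], [227, 222, 219], [226, 178, 146], [226, 156, 106]]
```

>>> step_arm(increments="-0.05 -0.06 0 0.01 0 0.03;-0.03 -0.04 0 0.01 0 0.03")

```text
time: 23.05
tool_pos: [0.5813, 0.0459, 0.0391]
ee_rot: [-3.134, 0.3, 2.297]
wrist_force: [-1.0, -2.1, 0.0]
width: 0.0155
```

```bash
python3 -c "
from h import *
kn();bl()"
```

```text
t 23.05 cw 0.845 Mz 0.069 Maxis 0.188 F [-0.97 -2.05  0.03] M [-0.31  0.08  0.07] w 0.0155 rot [-3.134  0.3    2.297] pos [0.5813 0.0459 0.0391] dev(tool xy cm) [ 0.08  0.16 -0.03]
copper [127.5  184.75] cen 147.1 px [365. 171.] [539.  92.]
brass [120.25 127.  ] cen 130.81 px [365. 171.] [539.  92.]
```

```bash
cat >> h.py <<'E'
def edges(k=2):
    v=[]
    for _ in range(k):
        p=cv2.GaussianBlur(bl0(),(5,5),0).astype(float).mean(0)   # mean over x
        b=p[:,2]; s=p[:,0]-p[:,2]
        def cross(a,th,i0,up):
            for i in range(i0,len(a)-1):
                if (a[i]<th<=a[i+1]) if up else (a[i]>=th>a[i+1]): return 105+(i+(th-a[i])/(a[i+1]-a[i]))/4
        v.append([cross(s,50,20,True),cross(s,50,70,False),cross(p[:,0],190,80,False)])
    print("brass start, copper end(sat), copper end(R)",np.mean(v,0).round(2))
def bl0(z=.036):
    W=cam("wrist"); w=snapshot("wrist"); x0,x1,y0,y1=.565,.589,.105,.165
    src=np.float32([proj(W,(x,y,z)) for x,y in((x0,y0),(x1,y0),(x1,y1),(x0,y1))]); n=int((y1-y0)*4000); k=int((x1-x0)*4000)
    return cv2.warpPerspective(w,cv2.getPerspectiveTransform(src,np.float32([(0,0),(0,k),(n,k),(n,0)])),(n,k))
E
python3 -c "
from h import *
edges()
p=bl0().mean(0); print((p[:,0]-p[:,2]).astype(int)[40:180:3].tolist()); print(p[:,0].astype(int)[40:180:3].tolist())"
```

```text
brass start, copper end(sat), copper end(R) [119.83 135.   133.74]
[11, 11, 11, 12, 12, 12, 16, 103, 118, 114, 115, 114, 115, 114, 113, 113, 124, 111, 121, 120, 120, 120, 121, 122, 108, 99, 87, 30, 14, 11, 11, 10, 10, 14, 22, 26, 28, 30, 31, 32, 33, 34, 33, 33, 32, 31, 30]
[193, 182, 166, 158, 154, 154, 153, 217, 254, 254, 254, 254, 254, 254, 254, 254, 242, 210, 248, 249, 248, 248, 248, 248, 204, 190, 171, 113, 120, 139, 142, 140, 137, 139, 145, 150, 153, 156, 160, 163, 163, 163, 162, 164, 164, 164, 163]
```

>>> step_arm(increments="-0.02 -0.04 0 0.01 0 0.03;-0.02 -0.03 0 0.01 0 0.03")

```text
time: 23.45
tool_pos: [0.581, 0.0456, 0.039]
ee_rot: [-3.133, 0.3, 2.235]
wrist_force: [-1.8, -0.8, 0.5]
width: 0.0161
```

```bash
python3 -c "
from h import *
kn();edges()"
```

```text
t 23.45 cw 0.907 Mz 0.082 Maxis 0.187 F [-1.76 -0.77  0.55] M [-0.12  0.05  0.08] w 0.0161 rot [-3.133  0.3    2.235] pos [0.581  0.0456 0.039 ] dev(tool xy cm) [ 0.1   0.17 -0.03]
brass start, copper end(sat), copper end(R) [120.39 135.   133.45]
```

>>> step_arm(increments="-0.01 -0.02 0 0.01 0 0.03;-0.01 -0.02 0 0.01 0 0.03")

```text
time: 23.75
tool_pos: [0.5807, 0.0453, 0.0391]
ee_rot: [-3.131, 0.3, 2.172]
wrist_force: [-1.9, 0.3, 0.7]
width: 0.0157
```

```bash
python3 -c "
from h import *
kn();edges()"
```

```text
t 23.75 cw 0.969 Mz 0.06 Maxis 0.138 F [-1.89  0.34  0.68] M [0.06 0.16 0.06] w 0.0157 rot [-3.131  0.3    2.172] pos [0.5807 0.0453 0.0391] dev(tool xy cm) [ 0.11  0.19 -0.04]
brass start, copper end(sat), copper end(R) [120.63 134.91 133.44]
```

>>> step_arm(increments="-0.01 -0.02 0 0.01 0 0.03;-0.01 -0.02 0 0.01 0 0.03")

```text
time: 24.05
tool_pos: [0.5803, 0.0449, 0.0391]
ee_rot: [-3.13, 0.3, 2.11]
wrist_force: [-2.6, -0.5, 0.7]
width: 0.0157
```

```bash
python3 -c "
from h import *
kn();edges()"
```

```text
t 24.05 cw 1.032 Mz 0.149 Maxis 0.291 F [-2.61 -0.54  0.7 ] M [0.2  0.25 0.15] w 0.0157 rot [-3.13  0.3   2.11] pos [0.5803 0.0449 0.0391] dev(tool xy cm) [ 0.13  0.2  -0.04]
brass start, copper end(sat), copper end(R) [120.69 134.83 133.43]
```

>>> step_arm(increments="0 0 0 0.006 0 0.019")

```text
time: 24.25
tool_pos: [0.5802, 0.0448, 0.0391]
ee_rot: [-3.129, 0.301, 2.09]
wrist_force: [-3.3, 2.5, 2.0]
width: 0.0157
```

```bash
python3 -c "
from h import *
kn();edges()"
```

```text
t 24.25 cw 1.052 Mz 0.124 Maxis 0.22 F [-3.33  2.46  2.  ] M [0.37 0.43 0.12] w 0.0157 rot [-3.129  0.301  2.09 ] pos [0.5802 0.0448 0.0391] dev(tool xy cm) [ 0.14  0.2  -0.05]
brass start, copper end(sat), copper end(R) [120.69 134.8  133.46]
```

>>> step_arm(increments="0 0 0 0.004 0 0.013")

```text
time: 24.45
tool_pos: [0.5801, 0.0447, 0.0391]
ee_rot: [-3.129, 0.301, 2.076]
wrist_force: [-4.7, 1.5, 1.1]
width: 0.0155
```

```bash
python3 -c "
from h import *
kn();edges(3);kn()"
```

```text
t 24.45 cw 1.066 Mz 0.118 Maxis 0.313 F [-4.75  1.5   1.15] M [0.62 0.63 0.12] w 0.0155 rot [-3.129  0.301  2.076] pos [0.5801 0.0447 0.0391] dev(tool xy cm) [ 0.15  0.2  -0.05]
brass start, copper end(sat), copper end(R) [120.73 134.81 133.47]
t 24.6 cw 1.066 Mz -0.003 Maxis 0.21 F [-5.98  3.11  2.26] M [ 0.64  0.7  -0.  ] w 0.0156 rot [-3.129  0.301  2.076] pos [0.5801 0.0447 0.0391] dev(tool xy cm) [ 0.15  0.21 -0.05]
```

>>> step_arm(increments="0 0 0 0 0 0;0 0 0 0 0 0;0 0 0 0 0 0;0 0 0 0 0 0", claw=0.2)

```text
time: 25.0
tool_pos: [0.5813, 0.0437, 0.0397]
ee_rot: [-3.13, 0.303, 2.075]
wrist_force: [0.5, -0.1, -0.3]
width: 0.0369
```

```bash
python3 -c "
from h import *
kn();edges(3)"
```

```text
t 25.0 cw 1.066 Mz -0.01 Maxis -0.032 F [ 0.49 -0.1  -0.29] M [ 0.06  0.09 -0.01] w 0.0369 rot [-3.13   0.303  2.075] pos [0.5813 0.0437 0.0397] dev(tool xy cm) [ 0.28  0.15 -0.09]
brass start, copper end(sat), copper end(R) [120.69 134.81 133.8 ]
```

>>> step_arm(increments="-0.3 0 -1 0 0 0;-0.6 0 -2 0 0 0;-0.9 0 -3 0 0 0;-0.9 0 -3 0 0 0;-0.9 0 -3 0 0 0")

```text
time: 25.65
tool_pos: [0.5815, 0.046, 0.1669]
ee_rot: [-3.13, 0.303, 2.076]
wrist_force: [0.5, 0.1, -1.0]
width: 0.0376
```

>>> step_arm(increments="-0.9 0 -3 0 0 0;-0.6 0 -2 0 0 0;-0.6 -1 -2 0 0 0;0 -1 0 0 0 0;0 0 0 0 0 0")

```text
time: 26.15
tool_pos: [0.5636, 0.0371, 0.239]
ee_rot: [-3.131, 0.303, 2.075]
wrist_force: [1.0, -0.7, 0.6]
width: 0.0375
```

```bash
python3 -c "
from h import *
kn();edges(2);roller();cover('pics/end_top.png')
W=cam('wrist');w=snapshot('wrist');cv2.imwrite('pics/end_w.png',w[:,:,::-1])
# knob bar angle from dark pixels at the top face
c=proj(W,(.579,.051,.089)); print(c)
m=mask(w,(0,0,0),(180,255,75),tuple(int(v) for v in(c[0]-45,c[1]-45,c[0]+45,c[1]+45))); print(cen(m))
wm=mask(w,(0,0,170),(180,50,255),tuple(int(v) for v in(c[0]-22,c[1]-22,c[0]+22,c[1]+22)))
n,l,s,ce=cv2.connectedComponentsWithStats(wm)
for i in range(1,n):
  if s[i,4]>8:
    q=np.argwhere(l==i)[:,::-1].astype(float); X=np.array([onz(W,a,.089)[:2] for a in q]); X-=X.mean(0); u=np.linalg.svd(X)[2][0]; print(s[i],'dir cw rad',-np.arctan2(u[1],u[0]))
"
```

```text
t 26.15 cw 1.067 Mz 0.03 Maxis 0.021 F [ 0.97 -0.73  0.55] M [0.07 0.12 0.03] w 0.0375 rot [-3.131  0.303  2.075] pos [0.5636 0.0371 0.239 ] dev(tool xy cm) [ 0.02  2.02 -0.03]
brass start, copper end(sat), copper end(R) [120.6  135.24 133.43]
roller px [371.28571429 215.02857143] 35 xz [0.6575 0.0883]
sat rows 110+ [119, 119, 119, 119, 118, 117, 112, 105, 102, 105, 106, 110, 110, 113, 119, 116, 143, 154, 96, 35, 12, 15, 15, 15, 15, 16, 16, 16, 16, 16, 17, 16, 16, 16, 16, 16, 17, 16, 15, 21, 48, 58, 55, 67, 108, 118, 116, 117, 117, 117, 117, 118, 121, 120, 119, 116, 115, 115, 124, 51, 100, 40, 13, 19, 17, 93, 103, 103, 97, 92, 90, 87, 82, 80, 83]
1.4 [np.float64(160.8), np.float64(136.3)]
1.49 [np.float64(153.9), np.float64(130.0)]
1.57 [np.float64(147.9), np.float64(124.8)]
1.66 [np.float64(141.4), np.float64(119.4)]
1.75 [np.float64(135.2), np.float64(114.5)]
[344.26299686 162.22179121]
(array([341.90857858, 150.67125861]), 1597)
[342 141   4  19  65] dir cw rad 1.0762539628512637
[352 150  14  21  81] dir cw rad 1.6672891337906193
```

```bash
python3 -c "
from bench import *
print(close_job())"
```

```text
the job is handed in; nothing more can be done
None
```

I've handed in the job at about 26 s of the 72 s. The cover is propped with the roller in the wedge's notch, and the copper blank is clamped at about 11–13 N.

**What I did**
- **Wedge:** I gripped the beech wedge by its post and pushed it under the roller. The highest push I read was about 8 N. I backed off until the side load was near zero and let go.
- **Knob:** I turned it clockwise by feel, let go and withdrew.

**Last checks**
- **Cover and roller:** The last side picture I viewed, after letting go of the wedge, showed the roller in the notch. The roller's pixel position was the same at the end. The top view put the cover at about 1.49–1.53 rad, and that had not changed since I let go.
- **Clamp:** The brass pad and blank stopped moving at about 0.945 rad, and I left the knob at about 1.07 rad (its pointer measured 1.08). That works out to about 11 N from the angle and about 13 N from the torque. The torque readings were noisy and sagged whenever the arm held still, so only the readings taken while turning are useful.
- **Other things on the bench:** I did not touch any of them knowingly, but I did not check their positions in the final picture.

**What disagreed**
- **Finger length:** The fingers ended about 25 mm behind the reported tip. My first close on the knob shut on nothing, just above the bar. It read no force and nothing moved, so I lowered and gripped again.
- **Side force on the knob:** It reached about 7 N while I was turning, and read zero after I let go.

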